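Read a tin's label with the spring-shut reader

ROBOT

A 6-joint arm with a two-finger parallel gripper is mounted at the origin on the work surface. World frame = base frame: x ahead of the robot, y to its left, z up, the work surface at z = 0. Lengths are in mm, angles in degrees, forces in N, time in s.
With the tool pointing down it reaches from about 300 to 850 mm from the base axis. Payload 4.2 kg.
Tool frame: the origin (TCP) lies midway between the tips of the shut fingers; the grasp point (between the pads) lies 19 mm behind it; z points along the fingers, y is the line along which they close (so a half turn about z gives the same grasp; the last joint's range is limited). The gripper opens to 91 mm and grips with 3 to 60 N. Pads are 32 mm wide; open, the fingers measure 118 mm over their backs; the gripper's body (76 mm by 178 mm) begins 60 mm behind the grasp point.
Start: joints at [68.755, 18.312, 89.639, -0, 72.044, -1.146], TCP at [197.601, 539.997, 213.976] pointing down, gripper open.
Joint ranges: [-177.97, 177.97], [-48.28, 115.42], [12.27, 149.76], [-77.06, 257.06], [2.81, 150.46], [-146.56, 146.56]. Speed limits (degrees/s): [147.25, 147.25, 180, 180, 180, 180].

INTERFACE

Orientations are given as [roll, pitch, yaw] about the fixed x, y, z axes, in that order (R = Rz(yaw) Ry(pitch) Rx(roll)).
In Python, from workcell import env gives the robot as it stands.
- The arm moves only by the tool send_rows, never from a script. Its argument "steps" is a list that holds one entry, the list of rows, each a list of 5 numbers: the shift along the tool's x, y, z scaled (see below), then the turn about the tool's z scaled (see below), then the opening, from 0 (shut) to 1 (fully open). In form: [[[dx, dy, dz, yaw, fingers], ...]]. A call has 1 to 5 rows; each row shifts and turns the commanded pose from where the row before left it, along the tool's axes as they then stand; what a row does not reach is not made up. The controller multiplies each number of a shift by 0.04 m and each number of a turn by 0.12 rad. A row lasts 1/12 s, in which the tool goes at most 41.7 mm and 7.16 degrees, less where a joint would pass 70% of its speed; a pose out of reach is approached as far as the arm can. A call with a number of a shift or a turn outside -1 to 1 is refused whole. A call with a gripper value outside its range is refused whole. The fingers move at their own pace and stop on an object; "squeeze" is the grip in N (left out, the last holds). Time passes only in rows, so rows that do not move let the fingers close. It gives the time, the measured TCP pose, the force, the opening and the grip force at its end, in the units of the state.
- env.state(): the state, without advancing time (a new reading comes with each control period).
- env.grab_frame(name): name is "scene" or "top" or "wrist"; returns a dict with "pixels" (420x560x3 uint8, red, green, blue), "depth" (420x560 float32, mm along the optical axis (not along the pixel's ray), 0 where there is no reading), "intrinsics" (3x3 intrinsics, pixels), "dist" ([k1, k2, p1, p2, k3] as OpenCV has them; the pictures are not rectified), "cam_to_world" (4x4, takes a point from camera to world coordinates). Camera axes: x right, y down, z forward; pixel columns grow to the right and rows downward; lengths in mm; the calibration is good to about 2 mm. A picture is of the moment at which its call begins.
- env.job_done(): hands the job in; it is judged then, once.
The state is a dict: "time_s": time; "qpos": joint angles; "qvel": joint speeds; "effort": joint torques, N m; "ee_pos": TCP position; "ee_rot": TCP orientation; "force": force on the tool from outside, world axes, zero at the start; "torque": the same for the moment, N m; "gripper_width": finger opening in mm; "gripper_force": force on a finger pad.
Only numpy, scipy, OpenCV 4.12 (cv2) and the standard library are available. Lean on these libraries where they do the work, as an engineer would, in place of code of your own. Each camera call takes 0.05 s, during which the arm holds its last target. There are 200 camera calls.

TASK

Turn the blue tin of screws on its round pad so that the middle of its white striped label faces the reader's window, and let go of it, still upright on the pad. Then pull the black handle of the spring-shut shutter straight out until the tip of the yellow pointer stands at the red clip, within the clip's length, and keep it there: finish while still holding the handle against its spring, leaving everything else on the bench where it is.

Things in the scene. Friction and masses are not known exactly. Their poses are not given: they have to be found in the camera images.
- station: grey label reader, fixed. Origin: bench level under the middle of its box (120 x 100 mm in x, y; top at z 100 mm). -x is the pull direction (roughly towards the robot); the +y face has the window and looks at the tin. A 6 mm base plate lies under box and tin; a fixed steel scale bar 18 mm high stands in front at y = -69 mm (x -60 to -230 mm)
- window (a point): centre of the red reading window in the reader's +y face, 56 mm above the bench; at rest a steel shutter plate covers it
- pad (a point): centre of the round black pad with a white ring (90 mm diameter) on the base plate, level with its top 6 mm above the bench; 90 mm in front of the window
- tin: blue tin of screws with a blue lid, 52 mm diameter, 100 mm tall, about 0.3 kg, loose, standing on the pad. Origin: centre of its underside. Its +x axis points out through the middle of the white striped label; a yellow bar on the lid runs from the centre to the rim on that same side
- shutter: the spring-shut slide with black handle, yellow pointer and steel shutter plate. Origin: bench level under the handle's middle; axes as the reader's. Slides 0 to 90 mm along the reader's -x and springs shut by itself: about 6 N at rest, plus 0.6 N per 10 mm. Its 12 mm steel rod (top at z 32 mm) runs from the handle into the box
- handle (a point): grip point of the handle: an upright black blade with a yellow top, 14 mm thick along the pull direction, 36 mm wide across it, from z 20 to 80 mm; this point is its middle at z 55 mm. At rest its centre is 55 mm in front of the box, free on both faces above the rod
- pointer (a point): outer tip of the yellow pointer, which sticks out 34 mm from the handle's foot to the reader's -y side, towards the scale bar, at z 24 mm; it is 6 mm wide along the pull direction
- mark: red clip on the scale bar: the mark. 10 mm long along the pull direction, 28 mm wide, from z 18 to 26 mm. Origin: on bench level under its middle; axes as the reader's. At rest the pointer is 45 to 70 mm short of it; the pointer is at the mark when both have the same reader x
- spare_tin: unlabelled green tin with a dark lid, 52 mm diameter, 100 mm tall, standing beyond the blue tin; leave alone
- tube: upright dark steel tube offcut, 42 mm diameter, 75 mm tall, on the bench beside the scale bar; leave alone
- plank_a: wooden offcut 260 x 85 x 35 mm lying at the right; leave alone
- plank_b: wooden offcut 240 x 70 x 30 mm lying on top of plank_a; leave alone
- screwdriver: screwdriver with yellow handle lying at the left; leave alone
- drill: green cordless drill standing on its battery at the left, 190 mm tall; leave alone
Things that resemble listed ones, but are neither listed nor needed, are in the scene too. Of the things like the tin, leave any that is orange or turquoise; of the rest the smaller one is meant.

How it is judged (in metres and radians):
On the way, in this order (a step that is already met when the one before it is completed fails the run):
1. the tin's label faces the window, the tin standing released on the pad (x of window in the frame of tin above 0.05 m and y of window in the frame of tin between -0.03 and 0.03 m and horizontal distance between tin and pad below 0.025 m and height (world z) of tin below 0.012 m and angle between tin's own z axis and vertical below 0.1 rad and contact force between the fingers and tin below 0.1 N and linear speed of tin below 0.02 m/s), for 0.2 s.
2. the fingers hold the shutter with its pointer at the red clip (x of pointer in the frame of mark between -0.005 and 0.005 m and contact force between the fingers and shutter above 1 N and linear speed of shutter below 0.02 m/s), for 0.2 s.
At the end, for the whole second after the job is handed in: Fingers still hold the shutter (over 1 N) at rest, pointer tip within 5 mm of the red clip's middle along the pull; the tin stands upright, untouched, within 25 mm of the pad's centre, the window within 30 mm sideways of its label's axis (about 18 degrees) (all of step 1 and all of step 2); the arm keeps its last pose, push and grip.
It fails at once if the tin is tipped over (angle between tin's own z axis and vertical above 0.5 rad).
It fails at once if something else on the bench is moved more than 30 mm (distance of any of spare_tin, tube, plank_a, plank_b, screwdriver, drill from where it was at the start of the episode above 0.03 m).
It also fails if it takes over 72 s, if anything falls off the work surface, if the arm or the gripper's body presses on something with over 40 N, if the wrist force passes 120 N, or if a joint passes its speed limit or range.

## Working session

There is one attempt and no reset: what is moved stays moved. The work goes in short steps, Python scripts to look and compute and a tool call to move; the robot and the scene stay as the last step left them, time stands still between calls to the robot, and variables do not carry over. Pictures are saved under pics/ and viewed, at most 10 in all, crops included, and the job is handed in when it is done.

Besides the shell and the picture viewer there is one more tool, called as name(argument=value, ...), one argument or row to a line, values as JSON. send_rows: Moves the arm, as the interface text tells. Shifts and turns lie within -1 to 1; 1 stands for 0.04 m of shift or 0.12 rad of turn. Its arguments: {"type":"object","properties":{"steps":{"type":"array"},"squeeze":{"type":"number"}},"required":["steps"]}

```bash
mkdir -p pics; ls
python3 - <<'E'
from workcell import env
import cv2,numpy as np
for n in ["scene","top"]:
    f=env.grab_frame(n); cv2.imwrite(f"pics/{n}0.png",f["pixels"][:,:,::-1]); np.savez(f"{n}0.npz",**f)
    print(n,f["intrinsics"].round(1).tolist(),f["dist"],f["cam_to_world"].round(3).tolist())
s=env.state(); print(s)
E
```

```text
pics
scene [[445.4, 0.0, 264.0], [0.0, 445.4, 207.1], [0.0, 0.0, 1.0]] [-0.11946887  0.          0.          0.          0.        ] [[0.88, 0.253, -0.401, 1035.142], [0.474, -0.46, 0.75, -878.089], [0.005, -0.851, -0.525, 716.317], [0.0, 0.0, 0.0, 1.0]]
top [[468.8, 0.0, 278.9], [0.0, 468.8, 209.7], [0.0, 0.0, 1.0]] [-0.07223333  0.          0.          0.          0.        ] [[0.008, -0.982, 0.19, 299.968], [-1.0, -0.008, 0.001, 37.297], [0.0, -0.19, -0.982, 1301.508], [0.0, 0.0, 0.0, 1.0]]
{'time_s': 0.1, 'qpos': array([ 6.87571599e+01,  1.83481704e+01,  8.96990224e+01, -2.58155735e-03,
        7.20434730e+01, -1.14565387e+00]), 'qvel': array([-0.0436892 ,  0.04454961, -0.25047561, -0.06470586,  0.10012058,
       -0.07933755]), 'effort': array([-1.44472819e-03, -4.13334811e+01, -2.32512295e+01,  7.28216046e-02,
        4.20843449e-02, -5.60751062e-05]), 'ee_pos': array([197.42651872, 539.56937497, 213.20508966]), 'ee_rot': array([-1.79909303e+02,  6.41277582e-04,  1.59903612e+02]), 'force': array([-0.02114619,  0.1107453 ,  0.07582599]), 'torque': array([0.01467016, 0.00890773, 0.02560852]), 'gripper_force': 0.0, 'gripper_width': 90.67068923641014}
```

View pics/top0.png

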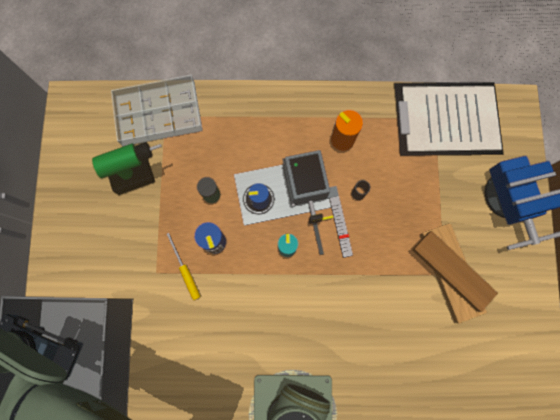

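View pics/scene0.png

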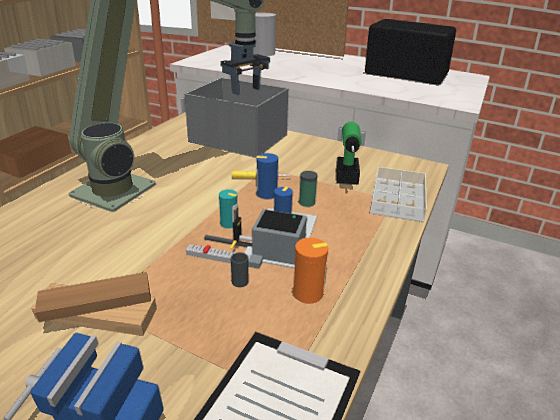

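The top view shows the candidates: a small blue tin on the ringed pad (258,196), a larger blue tin (208,238), turquoise (288,244) and orange (348,124). The one meant is (258,196), because it is the smaller blue one and stands on the pad. The handle is at (316,217), the red clip at (345,237) and the tube at (361,188).

```bash
cat > h.py <<'E'
import cv2,numpy as np
def world(f,uv,plane=None):
    """pixels -> world using depth, or intersect with horizontal plane z"""
    uv=np.asarray(uv,float).reshape(-1,2)
    n=cv2.undistortPoints(uv[:,None],f["intrinsics"],f["dist"])[:,0]
    r=np.c_[n,np.ones(len(n))]; M=f["cam_to_world"]; R,t=M[:3,:3],M[:3,3]
    if plane is None:
        ui=uv.round().astype(int); d=f["depth"][ui[:,1],ui[:,0]]
        return (r*d[:,None])@R.T+t
    w=r@R.T; return t+w*((plane-t[2])/w[:,2])[:,None]
def proj(f,P):
    M=np.linalg.inv(f["cam_to_world"]); rv=cv2.Rodrigues(M[:3,:3])[0]
    return cv2.projectPoints(np.asarray(P,float).reshape(-1,1,3),rv,M[:3,3],f["intrinsics"],f["dist"])[0][:,0]
def cloud(f):
    h,w=f["depth"].shape; v,u=np.mgrid[:h,:w]
    P=world(f,np.c_[u.ravel(),v.ravel()]).reshape(h,w,3); P[f["depth"]==0]=np.nan
    return P
E
python3 - <<'E'
from h import *
f=dict(np.load("top0.npz")); P=cloud(f); I=f["pixels"]
hsv=cv2.cvtColor(I,cv2.COLOR_RGB2HSV).astype(int)
c=I[150:260,190:380]; cv2.imwrite("pics/crop1.png",cv2.resize(c,None,fx=4,fy=4,interpolation=cv2.INTER_CUBIC)[:,:,::-1])
for n,uv in dict(tin=(258,190),big=(208,232),spare=(207,184),box=(306,175),handle=(316,217),clip=(345,237),tube=(361,187),turq=(288,240)).items(): print(n,world(f,uv).round(0))
# box top
Z=P[...,2]; m=np.zeros(Z.shape,bool); m[145:210,275:335]=1; m&=abs(Z-100)<8
q=P[m][:,:2].astype(np.float32); print("box",cv2.minAreaRect(q),np.nanmedian(Z[m]))
m=np.zeros(Z.shape,bool); m[175:215,240:275]=1; m&=(Z>90)
q=P[m]; print("tin",cv2.minEnclosingCircle(q[:,:2].astype(np.float32)),q[:,2].mean(),np.median(q[:,2]))
y=(hsv[...,0]>22)&(hsv[...,0]<33)&(hsv[...,1]>170)&m; print("bar",P[y].mean(0),y.sum())
r=((hsv[...,0]<6)|(hsv[...,0]>174))&(hsv[...,1]>170); r[:, :330]=0; r[:,360:]=0; r[:225]=0; r[250:]=0; print("clip",P[r].mean(0),r.sum())
E
```

```text
tin [[582.  94. 109.]]
big [[467. 218. 130.]]
spare [[599. 229. 105.]]
box [[625. -32. 104.]]
handle [[517. -59.  80.]]
clip [[ 471. -142.   31.]]
tube [[ 617. -194.    9.]]
turq [[453.  15. 101.]]
box ((630.5978393554688, -33.763919830322266), (120.66486358642578, 100.14347076416016), 12.286380767822266) 100.26533512872925
tin ((576.5426025390625, 94.81275939941406), 26.265281677246094) 106.80138793719661 107.2199033938573
bar [575.25477553 108.77037361 107.51855047] 17
clip [ 473.96500221 -138.26630523   26.24925443] 23
```

View pics/crop1.png

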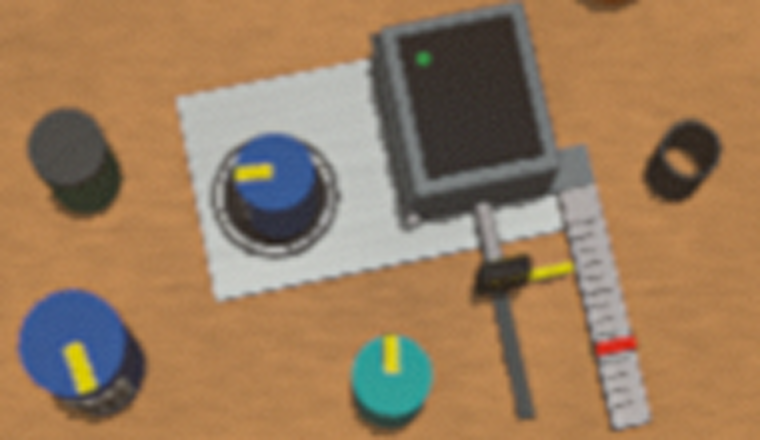

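The crop confirms it: the small blue tin is at crop (275,170) inside the ringed pad. Its yellow bar points left, away from the reader, so it needs about half a turn. I'll move above the tin.

send_rows(
  steps=[
    [[-0.85, -0.48, 0, 0, 1], [-0.85, -0.48, 0, 0, 1], [-0.85, -0.48, 0, 0, 1], [-0.85, -0.48, 0, 0, 1], [-0.85, -0.48, 0, 0, 1]],
  ],
)

```text
time_s: 0.52
ee_pos: [324.8, 389.8, 213.6]
ee_rot: [-180.0, -0.0, 159.9]
force: [0.0, 0.5, 0.4]
gripper_width: 91.0
gripper_force: 0.0
```

send_rows(
  steps=[
    [[-0.85, -0.48, 0, 0, 1], [-0.85, -0.48, 0, 0, 1], [-0.85, -0.48, 0, 0, 1], [-0.85, -0.48, 0, 0, 1], [0, 0, 0, 0, 1]],
  ],
)

```text
time_s: 0.93
ee_pos: [429.2, 267.8, 213.7]
ee_rot: [-179.9, 0.2, 159.6]
force: [0.5, 1.2, -0.1]
gripper_width: 91.5
gripper_force: 0.0
```

```bash
cat > grab.py <<'E'
import sys,cv2,numpy as np
from workcell import env
n,t=sys.argv[1:3]; f=env.grab_frame(n); np.savez(t+".npz",**f); cv2.imwrite(f"pics/{t}.png",f["pixels"][:,:,::-1])
s=env.state(); print(s["ee_pos"].round(1),s["ee_rot"].round(1),f["cam_to_world"].round(2).tolist())
E
python3 grab.py wrist w1
```

```text
[427.2 270.  213.6] [-180.     0.   159.6] [[0.35, 0.9, 0.26, 354.48], [0.94, -0.34, -0.1, 295.86], [-0.0, 0.28, -0.96, 384.25], [0.0, 0.0, 0.0, 1.0]]
```

send_rows(
  steps=[
    [[-0.8, -0.46, 0, 0, 1], [-0.8, -0.46, 0, 0, 1], [-0.8, -0.46, 0, 0, 1], [0, 0, 0, 0, 1], [0, 0, 0, 0, 1]],
  ],
)

```text
time_s: 1.4
ee_pos: [496.9, 187.5, 213.4]
ee_rot: [-180.0, -0.1, 159.8]
force: [-0.1, -0.2, 0.0]
gripper_width: 91.1
gripper_force: 0.0
```

```bash
python3 grab.py wrist w2
python3 - <<'E'
import cv2,numpy as np
a=cv2.imread("pics/w1.png");b=cv2.imread("pics/w2.png")
cv2.imwrite("pics/w12.png",cv2.resize(np.hstack([a,b]),(800,300),interpolation=cv2.INTER_AREA))
E
```

```text
[496.1 188.3 213.5] [-1.800e+02 -1.000e-01  1.599e+02] [[0.35, 0.9, 0.26, 422.63], [0.94, -0.33, -0.1, 214.8], [0.0, 0.28, -0.96, 384.36], [0.0, 0.0, 0.0, 1.0]]
```

View pics/w12.png

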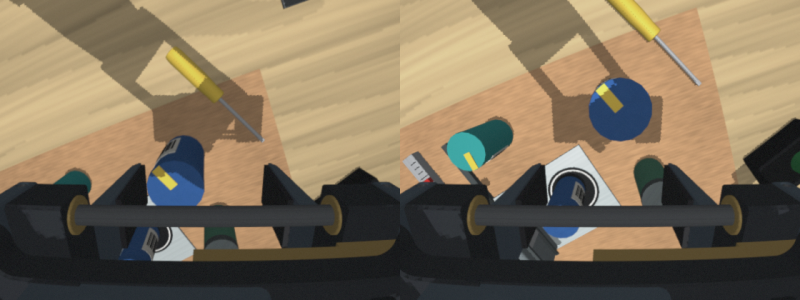

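The wrist pair shows the fingers in the lower half, the target tin on its ringed pad at (570,195) in the right panel, and the larger blue tin at (620,105). Next I'll cross-check the tin and handle between the top and scene views.

Run:
```python
from h import *
C=np.array([630.6,-33.8]); a=np.radians(12.29); R=np.array([[np.cos(a),-np.sin(a)],[np.sin(a),np.cos(a)]])
for n in ["top0","scene0","w2"]:
    f=dict(np.load(n+".npz")); P=cloud(f); hsv=cv2.cvtColor(f["pixels"],cv2.COLOR_RGB2HSV).astype(int)
    Q=(P[...,:2]-C)@R; z=P[...,2]
    H,S,V=hsv[...,0],hsv[...,1],hsv[...,2]
    def show(t,m):
        if m.sum(): print(n,t,m.sum(),"reader",np.median(Q[m],0).round(1),"z",np.nanpercentile(z[m],[5,50,95]).round(1),"world",np.median(P[m],0).round(1),"ext",np.percentile(Q[m],2,0).round(1),np.percentile(Q[m],98,0).round(1))
    near=np.hypot(P[...,0]-577,P[...,1]-95)<45
    lid=near&(z>100)&(z<118); show("lid",lid)
    if lid.sum(): print("  circ",cv2.minEnclosingCircle(P[lid][:,:2].astype(np.float32)))
    Y=(H>20)&(H<35)&(S>150)&(V>90)
    show("bar",near&(z>98)&Y)
    show("handletop",(z>72)&(z<90)&(abs(Q[...,0]+115)<25)&(abs(Q[...,1])<35))
    show("handletopY",Y&(z>72)&(z<90)&(abs(Q[...,0]+115)<25)&(abs(Q[...,1])<35))
    show("pointer",Y&(z>10)&(z<35)&(abs(Q[...,0]+115)<30)&(Q[...,1]<-15)&(Q[...,1]>-70))
    show("clip",((H<6)|(H>174))&(S>150)&(z>15)&(z<35)&(Q[...,1]<-50)&(Q[...,1]>-90))
    show("boxtop",(abs(z-100)<6)&(abs(Q[...,0])<75)&(abs(Q[...,1])<62))
```

```text
top0 lid 315 reader [-25.3 136.9] z [103.8 107.3 110.9] world [576.7  94.3 107.3] ext [-49.1 113.9] [ -2.3 160.9]
  circ ((576.5426025390625, 94.81275939941406), 26.265281677246094)
top0 bar 20 reader [-23.7 152.4] z [104.8 108.1 110.2] world [574.9 109.7 108.1] ext [-26.9 141.6] [-20.5 160.1]
top0 handletop 78 reader [-1.152e+02  1.000e-01] z [75.4 81.3 85.3] world [517.4 -58.   81.3] ext [-121.7  -16.7] [-107.4   17.6]
top0 pointer 26 reader [-114.7  -36.7] z [22.2 26.9 30.1] world [526.6 -93.9  26.9] ext [-117.4  -51.5] [-111.3  -22.2]
top0 clip 27 reader [-175.5  -68.8] z [21.7 26.9 29.9] world [ 474.1 -137.7   26.9] ext [-178.9  -81.5] [-171.5  -56.2]
top0 boxtop 1526 reader [-2.   0.6] z [ 95.2 100.3 104.3] world [628.4 -33.4 100.3] ext [-57.1 -47.2] [56.4 47.5]
scene0 lid 171 reader [-24.3 130.9] z [101.7 106.  108. ] world [579.2  88.6 106. ] ext [-48.5 109. ] [ -1.6 158.7]
  circ ((577.19482421875, 92.10328674316406), 29.00135612487793)
scene0 bar 11 reader [-25.5 152.2] z [105.4 107.6 109.1] world [573.4 109.5 107.6] ext [-29.3 139.7] [-21.5 159.8]
scene0 handletop 60 reade
[... 285 characters left out ...]
rld [524.2 -91.1  26.8] ext [-119.3  -54.6] [-112.5  -18.2]
scene0 clip 32 reader [-175.6  -75.1] z [22.1 28.1 29.9] world [ 475.  -144.2   28.1] ext [-183.3  -84.7] [-170.8  -59.1]
scene0 boxtop 1013 reader [  2.  -11.3] z [ 94.9  99.6 101.9] world [634.7 -44.3  99.6] ext [-56.1 -50.6] [56.5 39.3]
w2 lid 640 reader [-13.6 130.7] z [102.5 105.8 106.9] world [589.7  91.6 105.8] ext [-50.2 112.4] [ -1.  155.7]
  circ ((576.312255859375, 95.5250015258789), 26.985591888427734)
w2 clip 43 reader [-177.   -55.6] z [20.  24.9 26.7] world [ 469.8 -125.8   24.9] ext [-179.6  -62.9] [-173.1  -53.2]
w2 boxtop 70 reader [-1.9 46.1] z [94.5 95.5 96.8] world [619.6  11.1  95.5] ext [-8.3 39.1] [ 4.8 49.9]
```

send_rows(
  steps=[
    [[-0.9, -0.5, 0, 0, 1], [-0.9, -0.5, 0, 0, 1], [-0.9, -0.5, 0, 0, 1], [0, 0, 0, 0, 1], [0, 0, 0, 0, 1]],
  ],
)

```text
time_s: 1.87
ee_pos: [577.5, 94.9, 213.3]
ee_rot: [180.0, -0.1, 159.9]
force: [-0.1, -0.3, 0.1]
gripper_width: 91.2
gripper_force: 0.0
```

send_rows(
  steps=[
    [[0, 0, 0.6, 0, 1], [0, 0, 0.6, 0, 1], [0, 0, 0.5, 0, 1], [0, 0, 0, 0, 1], [0, 0, 0, 0, 1]],
  ],
)

```text
time_s: 2.28
ee_pos: [575.9, 96.2, 145.5]
ee_rot: [-180.0, -0.1, 160.0]
force: [1.2, -0.5, -0.9]
gripper_width: 91.1
gripper_force: 0.0
```

```bash
python3 grab.py top t1; python3 grab.py wrist w3
python3 - <<'E'
import cv2,numpy as np
a=cv2.imread("pics/t1.png")[150:260,190:380];b=cv2.imread("pics/w3.png")
cv2.imwrite("pics/m3.png",np.hstack([cv2.resize(a,(400,300)),cv2.resize(b,(400,300))]))
E
```

```text
[577.1  96.  146.8] [180.   0. 160.] [[0.01, -0.98, 0.19, 299.97], [-1.0, -0.01, 0.0, 37.3], [0.0, -0.19, -0.98, 1301.51], [0.0, 0.0, 0.0, 1.0]]
[577.8  95.7 147.5] [1.799e+02 1.000e-01 1.600e+02] [[0.34, 0.9, 0.26, 502.48], [0.94, -0.33, -0.09, 122.93], [0.0, 0.28, -0.96, 317.63], [0.0, 0.0, 0.0, 1.0]]
```

View pics/m3.png

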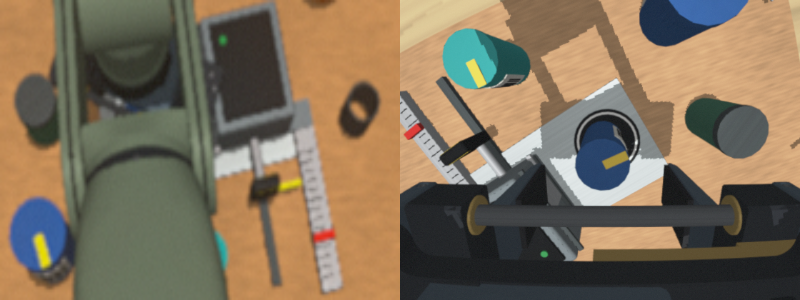

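send_rows(
  steps=[
    [[0, 0, 0.46, 0, 1], [0, 0, 0.46, 0, 1], [0, 0, 0.46, 0, 1], [0, 0, 0.46, 0, 1], [0, 0, 0.46, 0, 1]],
  ],
  squeeze=10,
)

```text
time_s: 2.8
ee_pos: [578.8, 95.0, 55.2]
ee_rot: [179.9, 0.2, 159.9]
force: [-0.4, 0.1, -0.5]
gripper_width: 91.3
gripper_force: 0.0
```

send_rows(
  steps=[
    [[0, 0, 0, 0, 0.75], [0, 0, 0, 0, 0.65], [0, 0, 0, 0, 0.6], [0, 0, 0, 0, 0.5], [0, 0, 0, 0, 0.4]],
  ],
)

```text
time_s: 3.22
ee_pos: [578.6, 94.5, 55.6]
ee_rot: [179.9, 0.2, 159.9]
force: [-0.5, 0.4, -0.5]
gripper_width: 60.6
gripper_force: 0.0
```

send_rows(
  steps=[
    [[0, 0, 0, 0, 0.4], [0, 0, 0, 0, 0.4], [0, 0, 0, 0, 0.4], [0, 0, 0, 0, 0.4], [0, 0, 0, 0, 0.4]],
  ],
)

```text
time_s: 3.63
ee_pos: [578.0, 94.2, 54.8]
ee_rot: [180.0, 0.1, 159.9]
force: [-1.8, -1.5, 5.9]
gripper_width: 52.0
gripper_force: 10.0
```

send_rows(
  steps=[
    [[0, 0, 0, 0.87, 0.4], [0, 0, 0, 0.87, 0.4], [0, 0, 0, 0.87, 0.4], [0, 0, 0, 0.87, 0.4], [0, 0, 0, 0.87, 0.4]],
  ],
)

```text
time_s: 4.05
ee_pos: [578.3, 94.4, 54.8]
ee_rot: [179.9, 0.1, 129.7]
force: [0.5, -1.1, 5.9]
gripper_width: 51.4
gripper_force: 10.0
```

send_rows(
  steps=[
    [[0, 0, 0, 0.87, 0.4], [0, 0, 0, 0.87, 0.4], [0, 0, 0, 0.87, 0.4], [0, 0, 0, 0.87, 0.4], [0, 0, 0, 0.87, 0.4]],
  ],
)

```text
time_s: 4.47
ee_pos: [578.4, 94.3, 54.8]
ee_rot: [179.9, 0.0, 99.8]
force: [-0.1, -0.8, 5.4]
gripper_width: 51.5
gripper_force: 10.0
```

send_rows(
  steps=[
    [[0, 0, 0, 0.87, 0.4], [0, 0, 0, 0.87, 0.4], [0, 0, 0, 0.87, 0.4], [0, 0, 0, 0.87, 0.4], [0, 0, 0, 0.87, 0.4]],
  ],
)

```text
time_s: 4.88
ee_pos: [578.4, 94.2, 54.8]
ee_rot: [179.9, -0.0, 69.9]
force: [0.4, -0.3, 4.9]
gripper_width: 51.8
gripper_force: 10.0
```

send_rows(
  steps=[
    [[0, 0, 0, 0.87, 0.4], [0, 0, 0, 0.87, 0.4], [0, 0, 0, 0.87, 0.4], [0, 0, 0, 0.87, 0.4], [0, 0, 0, 0.87, 0.4]],
  ],
)

```text
time_s: 5.3
ee_pos: [578.5, 94.1, 54.8]
ee_rot: [179.9, -0.1, 40.0]
force: [1.4, -0.9, 6.0]
gripper_width: 52.1
gripper_force: 10.0
```

send_rows(
  steps=[
    [[0, 0, 0, 0.87, 0.4], [0, 0, 0, 0.87, 0.4], [0, 0, 0, 0.87, 0.4], [0, 0, 0, 0.87, 0.4], [0, 0, 0, 0.87, 0.4]],
  ],
)

```text
time_s: 5.72
ee_pos: [578.5, 93.9, 54.8]
ee_rot: [179.9, -0.1, 10.1]
force: [1.3, -1.4, 4.8]
gripper_width: 52.1
gripper_force: 10.0
```

send_rows(
  steps=[
    [[0, 0, 0, 0.87, 0.4], [0, 0, 0, 0.87, 0.4], [0, 0, 0, 0.87, 0.4], [0, 0, 0, 0.87, 0.4], [0, 0, 0, 0.87, 0.4]],
  ],
)

```text
time_s: 6.13
ee_pos: [578.3, 93.7, 54.8]
ee_rot: [180.0, -0.1, -19.8]
force: [-0.9, -2.7, 6.8]
gripper_width: 51.9
gripper_force: 10.0
```

send_rows(
  steps=[
    [[0, 0, 0, 0, 0.4], [0, 0, 0, 0, 0.65], [0, 0, 0, 0, 0.8], [0, 0, 0, 0, 1], [0, 0, 0, 0, 1]],
  ],
)

```text
time_s: 6.55
ee_pos: [577.3, 94.4, 53.6]
ee_rot: [180.0, 0.0, -19.5]
force: [-0.1, 0.1, -0.2]
gripper_width: 75.7
gripper_force: 0.0
```

send_rows(
  steps=[
    [[0, 0, 0, 0, 1], [0, 0, 0, 0, 1], [0, 0, 0, 0, 1], [0, 0, 0, 0, 1], [0, 0, 0, 0, 1]],
  ],
)

```text
time_s: 6.97
ee_pos: [577.6, 94.3, 53.9]
ee_rot: [-180.0, 0.0, -19.5]
force: [0.1, 0.7, 0.1]
gripper_width: 91.2
gripper_force: 0.0
```

send_rows(
  steps=[
    [[0, 0, -0.8, 0, 1], [0, 0, -0.8, 0, 1], [0, 0, -0.8, 0, 1], [0, 0, -0.8, 0, 1], [0, 0, -0.8, 0, 1]],
  ],
)

```text
time_s: 7.38
ee_pos: [577.2, 94.2, 215.6]
ee_rot: [-180.0, -0.0, -19.5]
force: [0.6, 0.3, -1.0]
gripper_width: 91.5
gripper_force: 0.0
```

send_rows(
  steps=[
    [[0, 0, 0, -0.88, 1], [0, 0, 0, -0.88, 1], [0, 0, 0, -0.88, 1], [0, 0, 0, -0.88, 1], [0, 0, 0, -0.88, 1]],
  ],
)

```text
time_s: 7.8
ee_pos: [577.5, 94.2, 214.0]
ee_rot: [-180.0, -0.0, 11.0]
force: [-0.0, 0.8, -0.3]
gripper_width: 91.4
gripper_force: 0.0
```

send_rows(
  steps=[
    [[0, 0, 0, -0.88, 1], [0, 0, 0, -0.88, 1], [0, 0, 0, -0.88, 1], [0, 0, 0, -0.88, 1], [0, 0, 0, -0.88, 1]],
  ],
)

```text
time_s: 8.22
ee_pos: [577.4, 94.3, 213.9]
ee_rot: [-180.0, 0.0, 41.3]
force: [0.1, -0.8, -0.0]
gripper_width: 90.9
gripper_force: 0.0
```

send_rows(
  steps=[
    [[0, 0, 0, -0.88, 1], [0, 0, 0, -0.88, 1], [0, 0, 0, -0.88, 1], [0, 0, 0, -0.88, 1], [0, 0, 0, -0.88, 1]],
  ],
)

```text
time_s: 8.63
ee_pos: [577.5, 94.3, 213.9]
ee_rot: [-180.0, -0.0, 71.5]
force: [-0.8, -0.5, 0.2]
gripper_width: 91.2
gripper_force: 0.0
```

send_rows(
  steps=[
    [[0, 0, 0, -0.88, 1], [0, 0, 0, -0.88, 1], [0, 0, 0, -0.88, 1], [0, 0, 0, -0.88, 1], [0, 0, 0, -0.88, 1]],
  ],
)

```text
time_s: 9.05
ee_pos: [577.5, 94.2, 213.9]
ee_rot: [-180.0, -0.0, 101.8]
force: [0.4, 0.3, 0.3]
gripper_width: 91.3
gripper_force: 0.0
```

send_rows(
  steps=[
    [[-0.86, -0.56, 0, 0, 0.6], [-0.86, -0.56, 0, 0, 0.6], [-0.86, -0.56, 0, 0, 0.6], [-0.86, -0.56, 0, 0, 0.6], [0, 0, 0, 0, 0.6]],
  ],
)

```text
time_s: 9.47
ee_pos: [514.3, -63.8, 214.1]
ee_rot: [-179.9, 0.2, 101.2]
force: [0.2, 0.3, 0.0]
gripper_width: 60.8
gripper_force: 0.0
```

```bash
python3 grab.py top t4; python3 grab.py wrist w4
python3 - <<'E'
from h import *
a=cv2.imread("pics/t4.png")[150:260,190:380];b=cv2.imread("pics/w4.png")
cv2.imwrite("pics/m4.png",np.hstack([cv2.resize(a,(400,300)),cv2.resize(b,(400,300))]))
C=np.array([630.6,-33.8]); t=np.radians(12.29); R=np.array([[np.cos(t),-np.sin(t)],[np.sin(t),np.cos(t)]])
for n in ["top","w4"]:
    f=dict(np.load(n.replace("top","t4")+".npz")); P=cloud(f); hsv=cv2.cvtColor(f["pixels"],cv2.COLOR_RGB2HSV).astype(int)
    Q=(P[...,:2]-C)@R; z=P[...,2]; H,S,V=hsv[...,0],hsv[...,1],hsv[...,2]
    def show(t,m):
        if m.sum(): print(n,t,m.sum(),Q[m].mean(0).round(1),"z",np.nanmedian(z[m]).round(1),"ext",np.percentile(Q[m],2,0).round(1),np.percentile(Q[m],98,0).round(1))
    Y=(H>20)&(H<35)&(S>150)&(V>90); near=np.hypot(Q[...,0]+25,Q[...,1]-138)<45
    lid=near&(z>100)&(z<118)
    show("lid",lid)
    if lid.sum(): c=np.array(cv2.minEnclosingCircle(Q[lid].astype(np.float32))[0]); print(c)
    show("bar",near&(z>98)&(z<118)&Y)
    show("htop",(z>72)&(z<88)&(abs(Q[...,0]+115)<15)&(abs(Q[...,1])<25))
    show("pointer",Y&(z>10)&(z<35)&(abs(Q[...,0]+115)<30)&(Q[...,1]<-15)&(Q[...,1]>-70))
    show("clip",((H<6)|(H>174))&(S>150)&(z>15)&(z<35)&(Q[...,1]<-50)&(Q[...,1]>-90))
E
```

```text
[515.8 -61.1 214.2] [-180.     0.   101.2] [[0.01, -0.98, 0.19, 299.97], [-1.0, -0.01, 0.0, 37.3], [0.0, -0.19, -0.98, 1301.51], [0.0, 0.0, 0.0, 1.0]]
[516.7 -59.5 214.2] [180.   -0.  101.3] [[0.98, 0.19, 0.05, 500.42], [0.19, -0.94, -0.27, 16.69], [-0.0, 0.28, -0.96, 384.99], [0.0, 0.0, 0.0, 1.0]]
top lid 315 [-22.8 135.2] z 107.5 ext [-46.2 111.8] [  1.1 158.3]
[-21.88311768 135.58859253]
top bar 17 [-24.1 121. ] z 108.5 ext [-27.4 112.4] [-21.2 130.5]
top htop 13 [-114.4   11.4] z 81.4 ext [-120.8    6.2] [-108.8   16.1]
w4 lid 3706 [-23.7 134.6] z 106.1 ext [-47.3 111.1] [  0.5 157.7]
[-22.75355721 134.81509399]
w4 htop 542 [-116.2    1.5] z 79.6 ext [-123.   -15.9] [-109.5   17.9]
w4 pointer 34 [-115.7  -39.6] z 25.9 ext [-117.1  -46.7] [-114.3  -33.6]
w4 clip 172 [-174.9  -68. ] z 25.7 ext [-179.3  -81.2] [-170.7  -54.6]
```

View pics/m4.png

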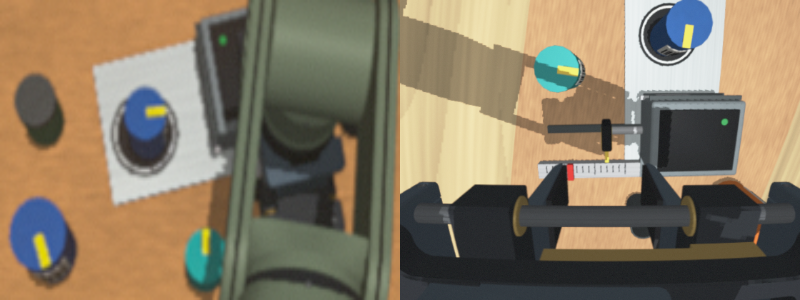

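The wrist panel shows the tin's bar now pointing to the reader (688,36) and the handle at (606,135) beside the pointer and red clip (570,172). I'll measure the bar's angle more closely.

Run:
```python
from h import *
C=np.array([630.6,-33.8]); t=np.radians(12.29); R=np.array([[np.cos(t),-np.sin(t)],[np.sin(t),np.cos(t)]])
f=dict(np.load("w4.npz")); P=cloud(f); I=f["pixels"].astype(int); Q=(P[...,:2]-C)@R; z=P[...,2]
near=np.hypot(Q[...,0]+24,Q[...,1]-135)<30
m=near&(z>98)&(I[...,0]>I[...,2]+40); q=Q[m]; print("bar",m.sum(),q.mean(0))
vx,vy,x0,y0=cv2.fitLine(q.astype(np.float32),cv2.DIST_L2,0,.01,.01).ravel(); print("angle off -y",np.degrees(np.arctan(vx/vy)))
for n in ["w2","w3","w4","top0"]:
    f=dict(np.load(n+".npz")); P=cloud(f); I=f["pixels"].astype(int); Q=(P[...,:2]-C)@R; z=P[...,2]
    d=np.hypot(Q[...,0]+25,Q[...,1]-138)
    m=(d<55)&(z<20)&(I.max(2)<70); print(n,m.sum(),cv2.minEnclosingCircle(Q[m].astype(np.float32)) if m.sum()>20 else 0)
from workcell import env; s=env.state(); print(s["ee_pos"],s["ee_rot"],s["force"],s["gripper_width"])
h=R@np.array([-115.6,0.3])+C; print("handle",h, h-s["ee_pos"][:2])
```

```text
bar 373 [-24.02480696 122.00030465]
angle off -y 7.35012
w2 968 ((-20.807188034057617, 139.96058654785156), 44.01439666748047)
w3 1722 ((-20.141435623168945, 139.75975036621094), 44.388336181640625)
w4 1022 ((-19.988067626953125, 140.38143920898438), 43.801082611083984)
top0 99 ((-20.766496658325195, 139.05816650390625), 34.113895416259766)
[516.74529945 -59.48605801 214.21692363] [ 1.79956823e+02 -1.91828858e-02  1.01274169e+02] [-0.25596214  0.57209805 -0.34316384] 55.389135690441954
handle [517.58537726 -58.11347458] [0.84007781 1.37258343]
```

send_rows(
  steps=[
    [[0.03, 0.03, 0.8, -0.15, 0.55], [0, 0, 0.8, 0, 0.55], [0, 0, 0.8, 0, 0.55], [0, 0, 0.3, 0, 0.55], [0, 0, 0, 0, 0.55]],
  ],
  squeeze=30,
)

```text
time_s: 9.98
ee_pos: [516.1, -55.2, 102.6]
ee_rot: [-179.6, -0.2, 102.6]
force: [-0.6, 0.7, -0.2]
gripper_width: 50.2
gripper_force: 0.0
```

send_rows(
  steps=[
    [[0, 0, 0.4, 0, 0.55], [0, 0, 0.4, 0, 0.55], [0, 0, 0.4, 0, 0.55], [0, 0, 0.4, 0, 0.55], [0, 0, 0, 0, 0.55]],
  ],
)

```text
time_s: 10.4
ee_pos: [517.5, -55.8, 40.6]
ee_rot: [-179.8, -0.1, 102.6]
force: [-0.2, 0.3, 0.5]
gripper_width: 50.0
gripper_force: 0.0
```

send_rows(
  steps=[
    [[0, 0, 0, 0, 0.3], [0, 0, 0, 0, 0.2], [0, 0, 0, 0, 0.1], [0, 0, 0, 0, 0], [0, 0, 0, 0, 0]],
  ],
)

```text
time_s: 10.82
ee_pos: [518.6, -57.0, 42.8]
ee_rot: [179.9, 0.0, 102.5]
force: [0.5, -0.4, 0.1]
gripper_width: 19.6
gripper_force: 0.0
```

send_rows(
  steps=[
    [[0, 0, 0, 0, 0], [0, 0, 0, 0, 0], [0, 0, 0, 0, 0], [0, 0, 0, 0, 0], [0, 0, 0, 0, 0]],
  ],
)

```text
time_s: 11.23
ee_pos: [517.6, -57.1, 42.5]
ee_rot: [-180.0, -0.0, 102.4]
force: [-2.9, -0.3, 6.1]
gripper_width: 14.0
gripper_force: 30.0
```

send_rows(
  steps=[
    [[0, -0.28, 0, 0, 0], [0, -0.28, 0, 0, 0], [0, -0.28, 0, 0, 0], [0, -0.28, 0, 0, 0], [0, -0.28, 0, 0, 0]],
  ],
  squeeze=45,
)

```text
time_s: 11.65
ee_pos: [466.2, -68.3, 42.5]
ee_rot: [179.6, -0.0, 102.4]
force: [9.4, 6.4, -1.7]
gripper_width: 14.5
gripper_force: 45.0
```

send_rows(
  steps=[
    [[0, 0, 0, 0, 0], [0, 0, 0, 0, 0], [0, 0, 0, 0, 0], [0, 0, 0, 0, 0], [0, 0, 0, 0, 0]],
  ],
)

```text
time_s: 12.07
ee_pos: [466.4, -68.3, 42.5]
ee_rot: [179.6, -0.0, 102.4]
force: [8.1, 5.4, -0.7]
gripper_width: 13.6
gripper_force: 45.0
```

```bash
python3 grab.py wrist w5; python3 grab.py scene s5; python3 grab.py top t5
cat > meas.py <<'E'
from h import *
import sys
C=np.array([630.6,-33.8]); t=np.radians(12.29); R=np.array([[np.cos(t),-np.sin(t)],[np.sin(t),np.cos(t)]])
for n in sys.argv[1:]:
    f=dict(np.load(n+".npz")); P=cloud(f); hsv=cv2.cvtColor(f["pixels"],cv2.COLOR_RGB2HSV).astype(int)
    Q=(P[...,:2]-C)@R; z=P[...,2]; H,S,V=hsv[...,0],hsv[...,1],hsv[...,2]
    def show(t,m):
        if m.sum(): 
            v,u=np.nonzero(m); X=((world(f,np.c_[u,v],25)[:,:2]-C)@R)
            print(n,t,m.sum(),"px",u.mean().round(),v.mean().round(),"depth",Q[m].mean(0).round(1),"plane",X.mean(0).round(1),"x ext",X[:,0].min().round(1),X[:,0].max().round(1))
    show("pointer",(H>18)&(H<36)&(S>130)&(V>60)&(z>10)&(z<35)&(abs(Q[...,0]+165)<40)&(Q[...,1]<-20)&(Q[...,1]>-70))
    show("clip",((H<6)|(H>174))&(S>150)&(z>15)&(z<35)&(Q[...,1]<-50)&(Q[...,1]>-90))
E
python3 meas.py w5 s5 t5
python3 -c "
import cv2,numpy as np
a=cv2.imread('pics/w5.png');b=cv2.imread('pics/s5.png')[140:290,150:350]
cv2.imwrite('pics/m5.png',np.hstack([cv2.resize(a,(400,300)),cv2.resize(b,(400,300))]))"
```

```text
[466.4 -68.3  42.5] [179.6  -0.  102.4] [[0.98, 0.2, 0.07, 448.26], [0.21, -0.94, -0.27, 8.87], [0.01, 0.28, -0.96, 213.36], [0.0, 0.0, 0.0, 1.0]]
[466.4 -68.3  42.5] [179.6  -0.  102.4] [[0.88, 0.25, -0.4, 1035.14], [0.47, -0.46, 0.75, -878.09], [0.01, -0.85, -0.53, 716.32], [0.0, 0.0, 0.0, 1.0]]
[466.4 -68.3  42.5] [179.6  -0.  102.4] [[0.01, -0.98, 0.19, 299.97], [-1.0, -0.01, 0.0, 37.3], [0.0, -0.19, -0.98, 1301.51], [0.0, 0.0, 0.0, 1.0]]
w5 clip 255 px 276.0 337.0 depth [-174.7  -64.7] plane [-174.8  -65.3] x ext -178.7 -171.1
s5 pointer 20 px 214.0 241.0 depth [-167.8  -37. ] plane [-168.4  -35.7] x ext -172.1 -165.2
s5 clip 32 px 206.0 248.0 depth [-175.3  -73.6] plane [-176.7  -70.4] x ext -182.2 -171.5
```

View pics/m5.png

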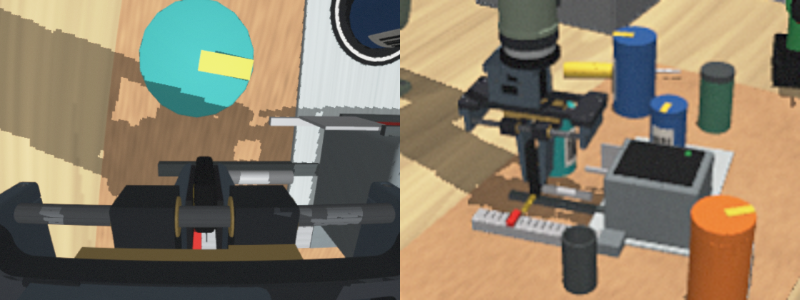

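The scene panel shows the pointer (530,203) still short of the red clip (515,217). The measurement says about 7.5 mm to go.

send_rows(
  steps=[
    [[0, -0.1, 0, 0, 0], [0, -0.09, 0, 0, 0], [0, 0, 0, 0, 0], [0, 0, 0, 0, 0], [0, 0, 0, 0, 0]],
  ],
)

```text
time_s: 12.63
ee_pos: [459.0, -69.9, 42.5]
ee_rot: [179.6, -0.0, 102.4]
force: [7.5, 6.3, -1.6]
gripper_width: 13.6
gripper_force: 45.0
```

```bash
python3 grab.py scene s6; python3 grab.py wrist w6;python3 meas.py s6 w6
python3 -c "
import cv2
cv2.imwrite('pics/m6.png',cv2.resize(cv2.imread('pics/s6.png')[180:275,170:310],None,fx=5,fy=5,interpolation=cv2.INTER_CUBIC))"
```

```text
[459.1 -69.8  42.5] [179.6  -0.  102.4] [[0.88, 0.25, -0.4, 1035.14], [0.47, -0.46, 0.75, -878.09], [0.01, -0.85, -0.53, 716.32], [0.0, 0.0, 0.0, 1.0]]
[459.1 -69.9  42.5] [179.6  -0.  102.4] [[0.98, 0.2, 0.07, 440.93], [0.21, -0.94, -0.27, 7.27], [0.01, 0.28, -0.96, 213.36], [0.0, 0.0, 0.0, 1.0]]
s6 pointer 18 px 212.0 241.0 depth [-175.3  -37.4] plane [-175.8  -36.3] x ext -178.8 -172.8
s6 clip 32 px 206.0 249.0 depth [-176.  -73.] plane [-177.   -70.9] x ext -183.0 -171.5
w6 clip 320 px 285.0 337.0 depth [-175.6  -64.9] plane [-175.6  -65.6] x ext -180.0 -171.1
```

View pics/m6.png

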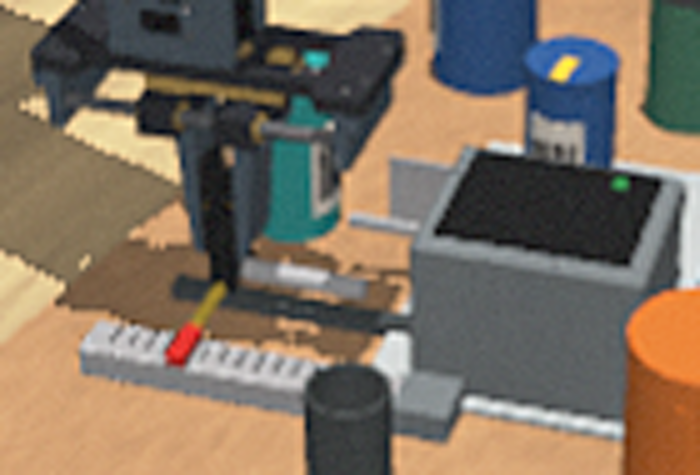

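The pointer (210,305) now lines up with the red clip (185,343), about 1 mm apart by measurement. The tin stands with its label towards the reader. I'm holding briefly, then handing in.

send_rows(
  steps=[
    [[0, 0, 0, 0, 0], [0, 0, 0, 0, 0], [0, 0, 0, 0, 0], [0, 0, 0, 0, 0], [0, 0, 0, 0, 0]],
  ],
)

```text
time_s: 13.15
ee_pos: [459.1, -69.8, 42.5]
ee_rot: [179.6, -0.0, 102.4]
force: [7.8, 6.5, -1.2]
gripper_width: 13.9
gripper_force: 45.0
```

```bash
python3 -c "
from workcell import env
print(env.job_done())"
```

```text
the job is handed in; nothing more can be done
None
```

The job is handed in at 13.2 s, with no verdict returned: the tin stands released on its pad, label about 7° off the reader's face (window about 14 mm off its axis, limit 30 mm), and the shutter handle is held with the pointer about 1 mm from the red clip's middle.

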